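Find the loose hatch on the battery case and push it open

TASK

One of the four blue hatches on the battery case has come unlatched. Press the yellow pads one after another with the fingertips to find the hatch that rocks, push that one down until it is fully open, and draw the hand clear, leaving it open. Nothing needs gripping: neither lift nor shift the battery pack, the multimeter or the screw jar.

Things in the scene. Friction and masses are not known exactly. Their poses are not given: they have to be found in the camera images.
- case: grey battery case fixed to the bench, 190 mm (x, depth) by 460 (y, length) by 100 tall, hollow; origin at the centre of its underside, z up, x away from the robot at yaw 0. Four identical blue hatches lie in a row along y, 102 mm apart, flush with its aluminium top. Three are latched and rigid; one, any of the four, is loose and looks the same. Free space under the hatches: down to 40 mm above the bench.
- pad_1 (a point): centre of the top face of the yellow push pad of hatch 1 while shut (1 to 4 counted from the case's +y end); axes of the case, does not move with the hatch. Hatch: plate 130 (x) by 90 (y) by 6 mm, pivoted on a pin along y through its middle; pad 36 (x) by 60 (y) mm, 2 mm proud, top 102 mm above the bench, its centre 42 mm from the pivot towards the robot.
- pad_2 (a point): centre of the top face of the yellow push pad of hatch 2 while shut (1 to 4 counted from the case's +y end); axes of the case, does not move with the hatch. Hatch: plate 130 (x) by 90 (y) by 6 mm, pivoted on a pin along y through its middle; pad 36 (x) by 60 (y) mm, 2 mm proud, top 102 mm above the bench, its centre 42 mm from the pivot towards the robot.
- pad_3 (a point): centre of the top face of the yellow push pad of hatch 3 while shut (1 to 4 counted from the case's +y end); axes of the case, does not move with the hatch. Hatch: plate 130 (x) by 90 (y) by 6 mm, pivoted on a pin along y through its middle; pad 36 (x) by 60 (y) mm, 2 mm proud, top 102 mm above the bench, its centre 42 mm from the pivot towards the robot.
- pad_4 (a point): centre of the top face of the yellow push pad of hatch 4 while shut (1 to 4 counted from the case's +y end); axes of the case, does not move with the hatch. Hatch: plate 130 (x) by 90 (y) by 6 mm, pivoted on a pin along y through its middle; pad 36 (x) by 60 (y) mm, 2 mm proud, top 102 mm above the bench, its centre 42 mm from the pivot towards the robot.
- loose_hatch (a joint): tilt (rad) of the loose hatch, whichever it is: 0 shut, growing as its pad end sinks; stops at 0.75 (fully open, other end 45 mm above the case) and -0.06. No spring; friction 0.12 N m: about 3 N on the pad starts it, 5 N near full opening, and it stays where left. Pressed straight down at the pad, closed fingertips sink 30 to 35 mm to full opening and go into the case.
- pack: loose blue shrink-wrapped battery pack with two black bands, 130 x 66 x 50 mm tall, lying on the bench off the case's +y end; origin at the centre of its underside; bystander
- meter: loose yellow multimeter lying on its back, 150 x 75 x 32 mm tall, on the bench off the case's -y end; origin at the centre of its underside; bystander
- tin: loose screw jar with a red cap, 48 mm across, 50 mm tall, standing on the bench just beyond the case's far side; origin at the centre of its underside; bystander

How it is judged:
By the outcome, as a careful person would: the job done as asked, in the order asked, and still so for the second after the job is handed in, with the robot touching nothing.
It also fails if it takes over 48 s, if anything falls off the work surface, if the arm or the gripper's body presses on something with over 40 N, if the wrist force passes 120 N, or if a joint passes its speed limit or range.

ROBOT

A 7-joint arm with a two-finger parallel gripper is mounted at the origin on the work surface. World frame = base frame: x ahead of the robot, y to its left, z up, the work surface at z = 0. Lengths are in m, angles in rad, forces in N, time in s.
With the tool pointing down it reaches from about 0.4 to 0.875 m from the base axis. Payload 6.5 kg.
Tool frame: the origin (TCP) lies midway between the tips of the shut fingers; the grasp point (between the pads) lies 19 mm behind it; z points along the fingers, y is the direction in which the jaws open and shut (so a half turn about z gives the same grasp; the last joint's range is limited). The gripper opens to 88 mm and grips with 3 to 60 N. Pads are 18 mm wide; open, the fingers measure 123 mm over their backs; the gripper's body (75 mm by 187 mm) begins 45 mm behind the grasp point.
Start: joints at [-1.172, 0.536, -0.004, 1.538, 0.003, 1.067, -0.071], TCP at [0.291, 0.581, 0.239] pointing down, gripper open.
Joint ranges: [-2.7, 2.7], [-0.37, 2.16], [-1.27, 1.26], [0.24, 2.4], [-1.31, 4.45], [0.19, 1.91], [-2.76, 2.76]. Speed limits (rad/s): [2.39, 2.39, 3.14, 3.14, 3.14, 3.14, 3.14].

INTERFACE

Orientations are given as [roll, pitch, yaw] about the fixed x, y, z axes, in that order (R = Rz(yaw) Ry(pitch) Rx(roll)).
In Python, from station import observe, viewer, order gives the robot as it stands.
- The arm moves only by the tool apply_moves, never from a script. Its argument "moves" is one flat list of numbers, 7 for each row, row after row: the shift along the tool's x, y, z in m, then the turn, a rotation vector about the tool's x, y, z in degrees, then the opening, from -1 (shut) to 1 (fully open). In form: [tx, ty, tz, wx, wy, wz, fingers, tx, ty, tz, wx, wy, wz, fingers, ...]. A call has 1 to 12 rows; each row shifts and turns the pose as measured when the row begins, along the tool's axes as they then stand; what a row does not reach is not made up. A row lasts 1/8 s, in which the tool goes at most 62.5 mm and 10.7 degrees, less where a joint would pass 70% of its speed; a pose out of reach is approached as far as the arm can. A call is refused whole if a number of a shift passes 0.0625 or a number of a turn 10.7, either way. A call with a gripper value outside its range is refused whole. The fingers move at their own pace and stop on an object; "newtons" is the grip in N (left out, the last holds). Time passes only in rows, so rows that do not move let the fingers close. It gives the time, the measured TCP pose, the force and the opening at its end, in the units of the state.
- observe(): the state, without advancing time (a new reading comes with each control period).
- viewer.get_image(name): name is "scene" or "top" or "wrist"; returns a dict with "image" (384x512x3 uint8, blue, green, red), "K" (3x3 intrinsics, pixels), "extrinsics" (4x4, takes a point from camera to world coordinates); the wrist camera has in their place "tool_from_camera" (4x4, takes a point from camera to tool coordinates, whose origin is the TCP and whose axes are the flange's). Camera axes: x right, y down, z forward; pixel columns grow to the right and rows downward; lengths in m; the calibration is good to about 2 mm. The wrist camera is an equidistant fisheye: a pixel r from the principal point sees the ray r / f radians off the axis. A picture is of the moment at which its call begins: read the wrist's pose just before it. There is no depth.
- order.hand_in(): hands the job in, once; it reports no verdict.
Trained networks look in a picture, given as the dict that the camera call returned (one of the last four; its "shot" number tells which), for a name from the list of things; names that differ only in an ending like _2 or _b are one class to them, and where a whole thing is asked for, a point or a joint stands for the part that bears it (a point fixed in the world has none). Each returns a list of dicts, best first, with "confidence" (0 to 1); they miss things now and then, are a little off and sometimes report something else, mostly with a low value. They report only what shows in the picture. A call takes as long as a camera call.
- viewer.spot_in(thing, picture): "location" ([column, row] in pixels, amid what is visible of it).
- viewer.pinpoint(thing, picture): "location" ([column, row] in pixels: a listed point, or the origin of a listed thing).
The state is a dict: "time": time; "joint_pos": joint angles; "joint_vel": joint speeds; "tau": joint torques, N m; "position": TCP position; "tool_rot": TCP orientation; "contact_force": force on the tool from outside, world axes, zero at the start; "moment": the same for the moment, N m; "opening": finger opening in m.
Only numpy, scipy, OpenCV 4.12 (cv2) and the standard library are available. Lean on these libraries where they do the work, as an engineer would, in place of code of your own. Each camera call takes 0.05 s, during which the arm holds its last target. There are 200 camera calls.

## Working session

There is one attempt and no reset: what is moved stays moved. The work goes in short steps, Python scripts to look and compute and a tool call to move; the robot and the scene stay as the last step left them, time stands still between calls to the robot, and variables do not carry over. Pictures are saved under pics/ and viewed, about 8 in all and at most 12, crops included, and the job is handed in when it is done.

Besides the shell and the picture viewer there is one more tool, called after "Call:" as name(argument=value, ...) on one line, values as JSON. apply_moves: Moves the arm, as the interface text tells. Its arguments: {"type":"object","properties":{"moves":{"type":"array"},"newtons":{"type":"number"}},"required":["moves"]}

```bash
mkdir -p pics; cat > h.py <<'E'
import numpy as np, cv2
from station import observe, viewer, order
def ray(p,px,z):
    K=np.array(p["K"]);T=np.array(p["extrinsics"])
    d=T[:3,:3]@np.linalg.inv(K)@np.array([px[0],px[1],1.]);o=T[:3,3]
    return o+d*(z-o[2])/d[2]
E
python3 - <<'E'
from h import *
s=observe();print(s["time"],s["position"],s["tool_rot"],s["contact_force"])
ims=[]
for n in("top","scene"):
    p=viewer.get_image(n);cv2.imwrite(f"pics/{n}0.png",p["image"])
    for k in range(1,5):
        for r in viewer.pinpoint(f"pad_{k}",p)[:5]: print(n,k,np.round(r["location"],1),round(r["confidence"],2),ray(p,r["location"],.102).round(4))
    for r in viewer.pinpoint("case",p)[:1]: print(n,"case",np.round(r["location"],1),r["confidence"],ray(p,r["location"],0).round(4))
E
```

```text
0.0 [0.29112014 0.5804885  0.23783428] [-3.13987875e+00  1.26535197e-04  2.67686234e+00] [-0.02248585 -0.13384908 -0.07207549]
top 1 [194.7 194.1] 0.97 [0.5779 0.1749 0.102 ]
top 1 [306.3 218.2] 0.71 [ 0.5227 -0.1194  0.102 ]
top 1 [234.4 202.8] 0.7 [0.5578 0.0695 0.102 ]
top 2 [194.7 194.1] 0.97 [0.5779 0.1749 0.102 ]
top 2 [306.3 218.2] 0.71 [ 0.5227 -0.1194  0.102 ]
top 2 [234.4 202.8] 0.7 [0.5578 0.0695 0.102 ]
top 3 [194.7 194.1] 0.97 [0.5779 0.1749 0.102 ]
top 3 [306.3 218.2] 0.71 [ 0.5227 -0.1194  0.102 ]
top 3 [234.4 202.8] 0.7 [0.5578 0.0695 0.102 ]
top 4 [194.7 194.1] 0.97 [0.5779 0.1749 0.102 ]
top 4 [306.3 218.2] 0.71 [ 0.5227 -0.1194  0.102 ]
top 4 [234.4 202.8] 0.7 [0.5578 0.0695 0.102 ]
top case [254.6 194. ] 0.72 [0.5933 0.0186 0.    ]
scene 1 [296.6 209.8] 0.96 [0.5801 0.1702 0.102 ]
scene 1 [265.6 166.3] 0.79 [ 0.5344 -0.0353  0.102 ]
scene 1 [282.3 188.2] 0.69 [0.5569 0.0783 0.102 ]
scene 1 [252.8 150.6] 0.55 [ 0.5178 -0.1317  0.102 ]
scene 2 [296.6 209.8] 0.96 [0.5801 0.1702 0.102 ]
scene 2 [265.6 166.3] 0.79 [ 0.5344 -0.0353  0.102 ]
scene 2 [282.3 188.2] 0.69 [0.5569 0.0783 0.102 ]
scene 2 [252.8 150.6] 0.55 [ 0.5178 -0.1317  0.102 ]
scene 3 [296.6 209.8] 0.96 [0.5801 0.1702 0.102 ]
scene 3 [265.6 166.3] 0.79 [ 0.5344 -0.0353  0.102 ]
scene 3 [282.3 188.2] 0.69 [0.5569 0.0783 0.102 ]
scene 3 [252.8 150.6] 0.55 [ 0.5178 -0.1317  0.102 ]
scene 4 [296.6 209.8] 0.96 [0.5801 0.1702 0.102 ]
scene 4 [265.6 166.3] 0.79 [ 0.5344 -0.0353  0.102 ]
scene 4 [282.3 188.2] 0.69 [0.5569 0.0783 0.102 ]
scene 4 [252.8 150.6] 0.55 [ 0.5178 -0.1317  0.102 ]
scene case [259.8 210. ] 0.8 [0.5924 0.0192 0.    ]
```

View pics/top0.png

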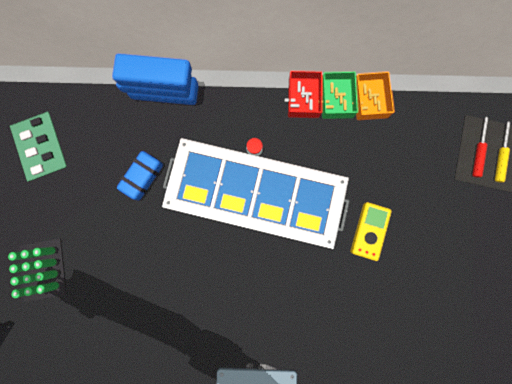

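View pics/scene0.png

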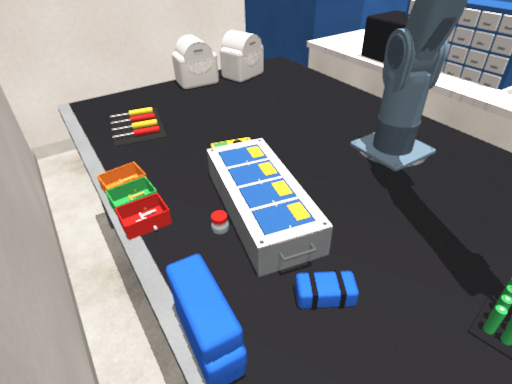

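Both views show the case turned slightly clockwise: pads at top pixels about (195,194), (233,203), (270,212), (308,222), the pack at (140,176), the jar at (254,146) and the meter at (372,231). I'll refine the pads by colour and fit the row.

```bash
cat > fit.py <<'E'
from h import *
def pads(n):
    p=viewer.get_image(n);hsv=cv2.cvtColor(p["image"],cv2.COLOR_BGR2HSV)
    m=cv2.inRange(hsv,(20,120,120),(35,255,255))
    _,_,st,c=cv2.connectedComponentsWithStats(m)
    return p,[(st[i][4],ray(p,c[i],.102)) for i in range(1,len(c)) if st[i][4]>40]
if __name__=="__main__":
    for n in("top","scene"):
        p,L=pads(n);P=[]
        for a,w in L: print(n,a,w.round(4))
        P=np.array(sorted([w[:2] for a,w in L if .48<w[0]<.61 and -.17<w[1]<.21],key=lambda w:-w[1]))
        if len(P)==4:
            c=P.mean(0);k=np.array([1.5,.5,-.5,-1.5])*.102
            v=(k[:,None]*(P-c)).sum(0);yaw=np.arctan2(-v[0],v[1]);u=np.array([-np.sin(yaw),np.cos(yaw)])
            print(n,"yaw",yaw,"len",np.linalg.norm(P[0]-P[3])/3,(c+k[:,None]*u).round(4).tolist())
E
python3 fit.py
```

```text
top 617 [ 0.8585 -0.2947  0.102 ]
top 90 [ 0.8542 -0.2077  0.102 ]
top 365 [ 0.679 -0.635  0.102]
top 280 [0.5789 0.174  0.102 ]
top 280 [0.5576 0.0745 0.102 ]
top 1135 [ 0.4864 -0.2834  0.102 ]
top 285 [ 0.5365 -0.0252  0.102 ]
top 290 [ 0.5152 -0.1247  0.102 ]
top yaw -0.20982521322095585 len 0.10182324623012336 [[0.5789, 0.1743], [0.5577, 0.0745], [0.5364, -0.0252], [0.5152, -0.125]]
scene 142 [ 0.7151 -0.6285  0.102 ]
scene 167 [ 0.7386 -0.5158  0.102 ]
scene 75 [ 0.5221 -0.2205  0.102 ]
scene 106 [ 0.516  -0.1226  0.102 ]
scene 131 [ 0.5372 -0.023   0.102 ]
scene 74 [ 0.9116 -0.2042  0.102 ]
scene 171 [0.5585 0.0765 0.102 ]
scene 43 [ 0.8975 -0.1174  0.102 ]
scene 217 [0.58  0.176 0.102]
scene yaw -0.21115004480140992 len 0.10181375931732854 [[0.58, 0.1763], [0.5586, 0.0766], [0.5372, -0.0231], [0.5158, -0.1229]]
```

Call:
apply_moves(moves=[0,0,0,0,0,-7.3,-1,0,0,0,0,0,-7.3,-1,-0.04,-0.037,0,0,0,0,-1,-0.04,-0.037,0,0,0,0,-1,-0.04,-0.037,0,0,0,0,-1,-0.04,-0.037,0,0,0,0,-1,-0.04,-0.037,0,0,0,0,-1,-0.04,-0.037,0,0,0,0,-1,-0.04,-0.037,0,0,0,0,-1,-0.04,-0.037,0,0,0,0,-1,-0.04,-0.037,0,0,0,0,-1,0,0,0,0,0,0,-1])

```text
time: 2.2
position: [0.5872, 0.1716, 0.2389]
tool_rot: [3.138, 0.003, 2.942]
contact_force: [-0.1, 0.1, 0.1]
opening: 0.0003
```

```bash
cat > go.py <<'E'
import sys
from h import *
from scipy.spatial.transform import Rotation as R
s=observe();yaw=-.2105;u=np.array([-np.sin(yaw),np.cos(yaw)])
M=R.from_euler("xyz",s["tool_rot"]).as_matrix()
Rd=R.from_euler("xyz",[np.pi,0,np.pi+yaw]).as_matrix()
print(s["time"],np.round(s["position"],4),"F",np.round(s["contact_force"],2),"open",s["opening"],"rotvec deg",np.degrees(R.from_matrix(M.T@Rd).as_rotvec()).round(2))
for k in range(4):
    P=np.append(np.array([.5795,.1752])-k*.102*u,.112); print(k+1,P.round(4),"tool shift to 10mm above",(M.T@(P-s["position"])).round(4))
E
python3 go.py
```

```text
2.2 [0.5872 0.1716 0.2389] F [-0.12  0.11  0.14] open 0.0002553786360352116 rotvec deg [0.2  0.16 0.65]
1 [0.5795 0.1752 0.112 ] tool shift to 10mm above [0.0086 0.0016 0.1269]
2 [0.5582 0.0755 0.112 ] tool shift to 10mm above [ 0.0098 -0.1004  0.1265]
3 [ 0.5369 -0.0243  0.112 ] tool shift to 10mm above [ 0.0109 -0.2024  0.1262]
4 [ 0.5156 -0.124   0.112 ] tool shift to 10mm above [ 0.0121 -0.3044  0.1258]
```

Call:
apply_moves(moves=[0.0086,0.0016,0.03,0.2,0.2,0.6,-1,0,0,0.035,0,0,0,-1,0,0,0.035,0,0,0,-1,0,0,0.023,0,0,0,-1,0,0,0,0,0,0,-1,0,0,0.004,0,0,0,-1,0,0,0.004,0,0,0,-1,0,0,0.003,0,0,0,-1])

```text
time: 3.2
position: [0.5796, 0.1814, 0.1051]
tool_rot: [3.135, 0.003, 2.935]
contact_force: [0.0, 0.7, -0.1]
opening: 0.0005
```

Call:
apply_moves(moves=[0,-0.006,0,0,0,0,-1,0,0,0.003,0,0,0,-1,0,0,0.002,0,0,0,-1,0,0,0.002,0,0,0,-1])

```text
time: 3.7
position: [0.5789, 0.1749, 0.1025]
tool_rot: [3.134, 0.004, 2.934]
contact_force: [-7.2, -1.8, 20.2]
opening: 0.0002
```

Pad 1 holds rigid at 20 N with no sinking, so hatch 1 is latched. Next is pad 2.

Call:
apply_moves(moves=[0,0,-0.015,0,0,0,-1,0,0,-0.005,0,0,0,-1,0,-0.034,0,0,0,0,-1,0,-0.034,0,0,0,0,-1,0,-0.034,0,0,0,0,-1,0,0,0,0,0,0,-1])

```text
time: 4.45
position: [0.5583, 0.0728, 0.1233]
tool_rot: [3.132, 0.006, 2.935]
contact_force: [0.2, -0.3, 0.1]
opening: 0.0007
```

```bash
python3 go.py
```

```text
4.45 [0.5583 0.0728 0.1233] F [ 0.22 -0.32  0.11] open 0.0006757762314062311 rotvec deg [0.54 0.37 0.23]
1 [0.5795 0.1752 0.112 ] tool shift to 10mm above [0.0003 0.1045 0.0123]
2 [0.5582 0.0755 0.112 ] tool shift to 10mm above [0.0007 0.0025 0.0113]
3 [ 0.5369 -0.0243  0.112 ] tool shift to 10mm above [ 0.0011 -0.0995  0.0104]
4 [ 0.5156 -0.124   0.112 ] tool shift to 10mm above [ 0.0015 -0.2015  0.0094]
```

Call:
apply_moves(moves=[0.0007,0.0025,0.008,0.5,0.4,0.2,-1,0,0,0.006,0,0,0,-1,0,0,0.003,0,0,0,-1,0,0,0.003,0,0,0,-1,0,0,0.002,0,0,0,-1,0,0,0.002,0,0,0,-1])

```text
time: 5.2
position: [0.5586, 0.0794, 0.1024]
tool_rot: [3.14, -0.002, 2.936]
contact_force: [-7.6, -2.8, 23.3]
opening: 0.0002
```

Pad 2 is rigid at 23 N, so it's latched too. Next is pad 3.

Call:
apply_moves(moves=[0,0,-0.015,0,0,0,-1,0,0,-0.005,0,0,0,-1,0,-0.035,0,0,0,0,-1,0,-0.035,0,0,0,0,-1,0,-0.034,0,0,0,0,-1,0,0,0,0,0,0,-1])

```text
time: 5.95
position: [0.5381, -0.0233, 0.1234]
tool_rot: [3.139, 0.0, 2.939]
contact_force: [0.3, 0.8, -0.5]
opening: 0.0004
```

```bash
python3 go.py
```

```text
5.95 [ 0.5381 -0.0233  0.1234] F [ 0.3   0.79 -0.55] open 0.0004095082110637625 rotvec deg [0.15 0.01 0.46]
1 [0.5795 0.1752 0.112 ] tool shift to 10mm above [-0.0007  0.2028  0.0119]
2 [0.5582 0.0755 0.112 ] tool shift to 10mm above [0.0002 0.1008 0.0116]
3 [ 0.5369 -0.0243  0.112 ] tool shift to 10mm above [ 0.001  -0.0012  0.0114]
4 [ 0.5156 -0.124   0.112 ] tool shift to 10mm above [ 0.0018 -0.1032  0.0111]
```

Call:
apply_moves(moves=[0.001,-0.0012,0.008,0.1,0,0.4,-1,0,0,0.006,0,0,0,-1,0,0,0.003,0,0,0,-1,0,0,0.003,0,0,0,-1,0,0,0.002,0,0,0,-1,0,0,0.002,0,0,0,-1])

```text
time: 6.7
position: [0.537, -0.0206, 0.0976]
tool_rot: [3.14, -0.001, 2.936]
contact_force: [-1.6, -0.4, 3.7]
opening: 0.0004
```

Pad 3 yields at 3.7 N and has sunk about 5 mm, so it's the loose one. I'll push it on down.

Call:
apply_moves(moves=[0,-0.003,0.005,0,0,0,-1,0,0,0.005,0,0,0,-1,0,0,0.005,0,0,0,-1,0,0,0.005,0,0,0,-1,0,0,0.004,0,0,0,-1])

```text
time: 7.32
position: [0.5388, -0.0231, 0.0739]
tool_rot: [3.138, 0.003, 2.937]
contact_force: [-11.3, 0.7, 43.5]
opening: 0.0002
```

Call:
apply_moves(moves=[0.001,0,0.001,0,0,0,-1,0.001,0,0.001,0,0,0,-1])

```text
time: 7.58
position: [0.5384, -0.0229, 0.0747]
tool_rot: [3.137, 0.006, 2.936]
contact_force: [-2.9, 1.1, 14.6]
opening: 0.0001
```

```bash
python3 - <<'E'
from h import *
p=viewer.get_image("scene");cv2.imwrite("pics/s1.png",cv2.resize(p["image"][120:270,190:350],None,fx=5,fy=4.0*1.0))
w=viewer.get_image("wrist");cv2.imwrite("pics/w1.png",w["image"])
E
```

```text
(no output)
```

View pics/s1.png

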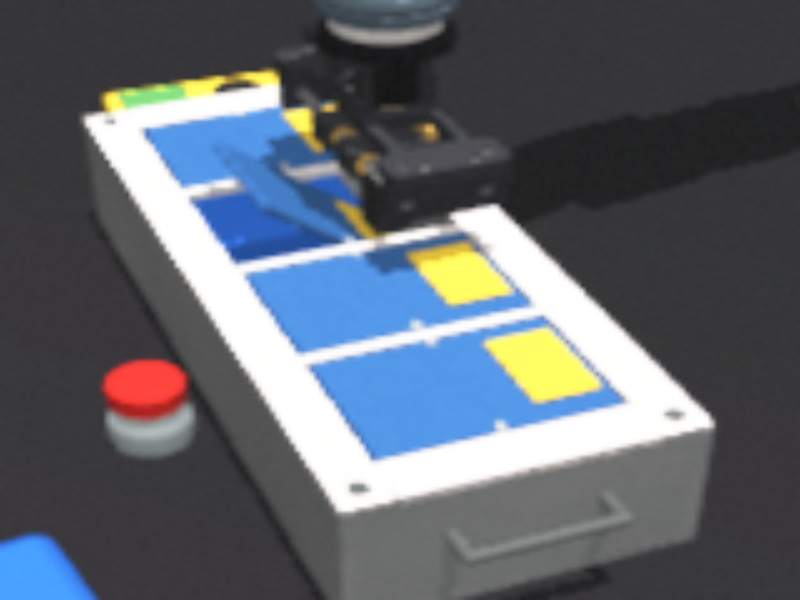

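The hatch stands well open with its far end raised, around (270,190) in the crop. The force rises with no more sinking, which fits the stop. I'll give one more firm press slightly outward, then draw straight up and clear.

Call:
apply_moves(moves=[0.002,0,0.003,0,0,0,-1,0.001,0,0.003,0,0,0,-1,0,0,0.003,0,0,0,-1])

```text
time: 8.05
position: [0.539, -0.023, 0.0738]
tool_rot: [3.136, 0.012, 2.935]
contact_force: [-15.3, 1.3, 45.5]
opening: 0.0006
```

Call:
apply_moves(moves=[0,0,-0.004,0,0,0,-1,0,0,-0.01,0,0,0,-1,0,0,-0.02,0,0,0,-1,0,0,-0.03,0,0,0,-1,0,0,-0.04,0,0,0,-1,0,0,-0.04,0,0,0,-1,0,0,-0.04,0,0,0,-1,0.03,0,-0.03,0,0,0,-1,0.03,0,-0.03,0,0,0,-1,0.03,0,0,0,0,0,-1,0,0,0,0,0,0,-1])

```text
time: 9.43
position: [0.4429, -0.0058, 0.3229]
tool_rot: [3.139, 0.005, 2.933]
contact_force: [-0.7, -0.2, -0.9]
opening: -0.0002
```

```bash
python3 - <<'E'
from h import *
s=observe();print(s["time"],s["position"],s["contact_force"])
yaw=-.2105;ex=np.array([np.cos(yaw),np.sin(yaw)]);ey=np.array([-np.sin(yaw),np.cos(yaw)])
piv=np.array([.5369,-.0243])+.042*ex
for n in("scene","top"):
    p=viewer.get_image(n);im=cv2.resize(p["image"],None,fx=4,fy=4,interpolation=cv2.INTER_CUBIC)
    K=np.array(p["K"]);T=np.linalg.inv(np.array(p["extrinsics"]))
    ctr=None
    for q,col in((.75,(0,0,255)),(.6,(0,255,0))):
        # far plate edge's top corners, pivot assumed mid-plate at z .097, top 3 mm off the pin
        pts=[]
        for sy in(-.045,.045):
            h=.065*np.cos(q)-.003*np.sin(q); z=.097+.065*np.sin(q)+.003*np.cos(q)
            w=np.append(piv+h*ex+sy*ey,z);c=K@(T[:3,:3]@w+T[:3,3]);pts.append(c[:2]/c[2])
        a,b=[tuple(int(v*4+1.5) for v in x) for x in pts];cv2.line(im,a,b,col,1);ctr=a
    x0=max(0,ctr[0]-300);y0=max(0,ctr[1]-200);cv2.imwrite(f"pics/{n}2.png",im[y0:y0+500,x0:x0+700])
    for t in("pack","meter","tin"):
        r=viewer.pinpoint(t,p)[:1]; print(n,t,[(ray(p,a["location"],0).round(3),a["confidence"]) for a in r])
E
```

```text
9.425 [ 0.44285852 -0.00576461  0.32293583] [-0.70222467 -0.21207829 -0.93825221]
scene pack []
scene meter [(array([ 0.494, -0.314,  0.   ]), 0.53)]
scene tin [(array([0.715, 0.017, 0.   ]), 0.64)]
top pack [(array([0.639, 0.352, 0.   ]), 0.87)]
top meter [(array([ 0.501, -0.306,  0.   ]), 0.74)]
top tin [(array([0.733, 0.019, 0.   ]), 0.51)]
```

View pics/scene2.png

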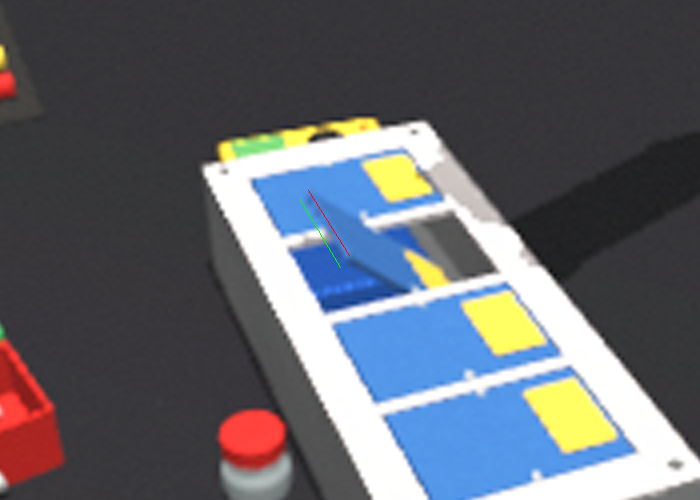

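View pics/top2.png

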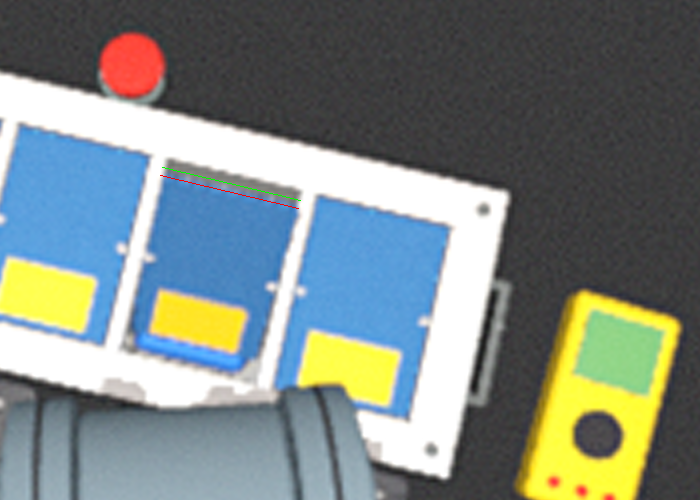

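Both views match the 0.75 rad outline (red): the far edge runs about (310,190)-(350,255) in the scene crop and (163,177)-(300,207) in the top crop. The hand is clear and the bystanders haven't moved.

```bash
python3 -c "
from station import order;print(order.hand_in())"
```

```text
the job is handed in; nothing more can be done
None
```

The loose hatch was number 3. I pushed it down to its stop, left it open and handed the job in at about 9.5 s.

- **Finding it:** I pressed the pads in order. Pads 1 and 2 held rigid at 20–23 N. Pad 3 gave way at 3.7 N and sank, so I stopped there and did not press pad 4.
- **Opening it:** I pushed pad 3 down about 28 mm. A second firm press reached 45 N at the fingertips with no further sinking, so it was at its stop. This is slightly less than the 30–35 mm expected. I put that down to where the fingertip's front edge touched the pad.
- **Last checks:** After the hand was drawn up and clear, the far edge of the hatch lay on the outline drawn for 0.75 rad in both camera views, to within what the pictures resolve. The remaining force reading was about 1 N, sensor noise.
- **Bystanders:** The meter and jar look unmoved. The detector missed the pack in the last scene picture but found it beside the case in the top view.

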